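# Pack the finished horn combs on their box beds

### The job

Four polished horn combs are ready to be boxed: lay each one flat on the box base whose felt bed has its shape, covering that bed, with its teeth and back the same way round as the bed's (the double-sided comb may lie either way round). Set the combs down rather than drop them, and leave the wax tin and the bar of polish where they stand.

Things in the scene. Friction and masses are not known exactly. Their poses are not given: they have to be found in the camera images.
- straight_comb (a point): loose, dark horn: slim straight comb 140 x 40, back slightly arched, one row of teeth; 8 thick, about 35 g, flat on the table. Point: centre of its outline, half-way up. x along it, y from teeth to back, z up; at the start x is within 0.4 rad of world +y. Can be pinched across its width (40) at this point.
- crescent_comb (a point): loose, dark horn: half-moon comb 106 x 56, round arched back, one row of teeth along the straight side; 8 thick, about 35 g, flat on the table. Point: centre of its outline, half-way up. x along it, y from teeth to back, z up; at the start x is within 0.4 rad of world +y. Can be pinched across its width (56) at this point.
- handled_comb (a point): loose, dark horn: handled comb 160 x 44: toothed head 100 long to -x, narrow rounded handle 60 x 21 to +x; 8 thick, about 35 g, flat on the table. Point: centre of its outline, half-way up. x along it, y from teeth to back, z up; at the start x is within 0.4 rad of world +y. Can be pinched across its width (44) at this point.
- double_comb (a point): loose, dark horn: double-sided comb 80 x 60, a short rectangle: coarse teeth on one long side (-y), fine on the other; 8 thick, about 35 g, flat on the table. Point: centre of its outline, half-way up. x along it, y from coarse to fine teeth, z up; at the start x is within 0.4 rad of world +y. Can be pinched across its width (60) at this point.
- straight_bed (a point): fixed box base 180 x 90 x 20 high (four alike), on its flat pale pad the dark felt bed, 140 x 40, shaped like the straight comb. Point: middle of the long edge nearer the robot, at pad height (20). x along the box (within 0.1 rad of world +y), y outward over that edge (teeth to back of the bed). Bed centre: 45 from here along -y; the comb's centre goes there, axes parallel.
- crescent_bed (a point): fixed box base 180 x 90 x 20 high (four alike), on its flat pale pad the dark felt bed, 106 x 56, shaped like the half-moon comb. Point: middle of the long edge nearer the robot, at pad height (20). x along the box (within 0.1 rad of world +y), y outward over that edge (teeth to back of the bed). Bed centre: 45 from here along -y; the comb's centre goes there, axes parallel.
- handled_bed (a point): fixed box base 180 x 90 x 20 high (four alike), on its flat pale pad the dark felt bed, 160 x 44, shaped like the handled comb. Point: middle of the long edge nearer the robot, at pad height (20). x along the box (within 0.1 rad of world +y), y outward over that edge (teeth to back of the bed). Bed centre: 45 from here along -y; the comb's centre goes there, axes parallel.
- double_bed (a point): fixed box base 180 x 90 x 20 high (four alike), on its flat pale pad the dark felt bed, 80 x 60, shaped like the double-sided comb. Point: middle of the long edge nearer the robot, at pad height (20). x along the box (within 0.1 rad of world +y), y outward over that edge (coarse to fine teeth of the bed). Bed centre: 45 from here along -y; the comb's centre goes there, axes parallel or half turned.
- wax_tin (a point): bystander: round aluminium tin, 65 diameter, 30 high, loose; point: its centre, half-way up
- polish_bar (a point): bystander: pale bar of polishing compound half in its paper sleeve, 115 x 38, 32 high, loose, x along its length; point: its centre, half-way up
Things that resemble listed ones, but are neither listed nor needed, are in the scene too. Leave any green or pink look-alike of the part that bears crescent_comb alone.

How it is judged (in metres and radians):
At the end, for the whole second after the job is handed in: each comb lies flat and at rest on the bed of its own shape: its centre within 12 mm of the bed's centre along and across the box, its length within 0.2 rad of the bed's, teeth and back the same way round (double-sided comb: either way), all released (x of straight_comb in the frame of straight_bed between -0.012 and 0.012 m and y of straight_comb in the frame of straight_bed between -0.057 and -0.033 m and z of straight_comb in the frame of straight_bed between 0 and 0.008 m and angle between the x axis of straight_comb and the x axis of straight_bed, either way round below 0.2 rad and angle between each of straight_comb, crescent_comb, handled_comb, double_comb's own z axis and vertical below 0.1 rad and linear speed of each of comb_straight, comb_crescent, comb_handled, comb_double below 0.02 m/s and y of straight_bed in the frame of straight_comb above 0 m and x of crescent_comb in the frame of crescent_bed between -0.012 and 0.012 m and y of crescent_comb in the frame of crescent_bed between -0.057 and -0.033 m and z of crescent_comb in the frame of crescent_bed between 0 and 0.008 m and angle between the x axis of crescent_comb and the x axis of crescent_bed, either way round below 0.2 rad and y of crescent_bed in the frame of crescent_comb above 0 m and x of handled_comb in the frame of handled_bed between -0.012 and 0.012 m and y of handled_comb in the frame of handled_bed between -0.057 and -0.033 m and z of handled_comb in the frame of handled_bed between 0 and 0.008 m and angle between the x axis of handled_comb and the x axis of handled_bed, either way round below 0.2 rad and y of handled_bed in the frame of handled_comb above 0 m and x of double_comb in the frame of double_bed between -0.012 and 0.012 m and y of double_comb in the frame of double_bed between -0.057 and -0.033 m and z of double_comb in the frame of double_bed between 0 and 0.008 m and angle between the x axis of double_comb and the x axis of double_bed, either way round below 0.2 rad); the robot touches nothing.
It fails at once if a comb is dropped (loose from the fingers with its centre more than 60 mm above the table) ((height (world z) of straight_comb above 0.06 m and contact force between comb_straight and the fingers below 0.02 N) or (height (world z) of crescent_comb above 0.06 m and contact force between comb_crescent and the fingers below 0.02 N) or (height (world z) of handled_comb above 0.06 m and contact force between comb_handled and the fingers below 0.02 N) or (height (world z) of double_comb above 0.06 m and contact force between comb_double and the fingers below 0.02 N)).
It fails at once if the wax tin or the bar of polish is shifted by more than 25 mm or tipped (distance of any of wax_tin, polish_bar from where it was at the start of the episode above 0.025 m or angle between any of wax_tin, polish_bar's own z axis and vertical above 0.35 rad).
It also fails if it takes over 99 s, if anything falls off the work surface, if the arm or the gripper's body presses on something with over 40 N, if the wrist force passes 120 N, or if a joint passes its speed limit or range.

### The arm

A 6-joint arm with a two-finger parallel gripper is mounted at the origin on the work surface. World frame = base frame: x ahead of the robot, y to its left, z up, the work surface at z = 0. Lengths are in mm, angles in rad, forces in N, time in s.
With the tool pointing down it reaches from about 375 to 750 mm from the base axis. Payload 9 kg.
Tool frame: the origin (TCP) lies at the very end of the fingers, on their centre line; the grasp point (between the pads) lies 19 mm behind it; z points along the fingers, y is the line along which they close (so a half turn about z gives the same grasp; the last joint's range is limited). The gripper opens to 85 mm and grips with 20 to 120 N. Pads are 22 mm wide; open, the fingers measure 114 mm over their backs; the gripper's body (76 mm by 85 mm) begins 54 mm behind the grasp point. The pads swing forward as they close: fully open they stand 13 mm farther back than shut.
Start: joints at [-1.567, 0.104, 0.097, 1.564, 0, 1.353], TCP at [131.999, -585.332, 231.331] pointing down, gripper open.
Joint ranges: [-2.99, 2.99], [-0.84, 1.86], [-1.1, 1.16], [-1.84, 2.11], [-1.51, 1.56], [-3.14, 3.14]. Speed limits (rad/s): [2.22, 2.22, 2.57, 3.14, 3.14, 3.14].

### API

Orientations are given as a unit quaternion [w, x, y, z].
In Python, from cell import arm, optics, job gives the robot as it stands.
- The arm moves only by the tool drive_tool, never from a script. Its arguments are lists of equal length, an entry for each row: "delta_pos": the shift along the tool's x, y, z normalised to -1 to 1, where 1 is 0.1 m, a list of three; "angular": the turn, a rotation vector about the tool's x, y, z normalised to -1 to 1, where 1 is 180 degrees, a list of three; "gripper": the closure, from 0 (fully open) to 1 (shut). A call has 1 to 20 rows; each row is the pose to reach, as a shift and turn from the pose commanded when the call began, along the tool's axes at that moment, turning the shorter way round; what a row does not reach only later rows make up. A row lasts 1/10 s, in which the tool goes at most 50 mm and 8.59 degrees, less where a joint would pass 70% of its speed; a pose out of reach is approached as far as the arm can. A call with a number of a shift or a turn outside -1 to 1 is refused whole. A call with a gripper value outside its range is refused whole. The fingers move at their own pace and stop on an object; "grip_force" is the grip in N (left out, the last holds). Time passes only in rows, so rows that repeat a pose let the fingers close. It gives the time, the measured TCP pose, the force, the opening and the grip force at its end, in the units of the state.
- arm.get_state(): the state, without advancing time (a new reading comes with each control period).
- optics.camera(name): name is "side" or "top" or "wrist"; returns (picture, depth): 480x640x3 uint8, blue, green, red; 480x640 float32, mm along the optical axis (not along the pixel's ray), 0 where there is no reading.
- optics.get_calibration(name): a dict with "K" (3x3 intrinsics, pixels), "extrinsics" (4x4, takes a point from world to camera coordinates). Camera axes: x right, y down, z forward; pixel columns grow to the right and rows downward; lengths in mm; the calibration is good to about 2 mm. A picture is of the moment at which its call begins: read the wrist's pose just before it. get_calibration takes no time and is no camera call; for the wrist camera it gives the pose at the moment of the call.
- job.finish_job(): hands the job in; it is judged then, once.
The state is a dict: "time_s": time; "joints": joint angles; "joint_vel": joint speeds; "effort": joint torques, N m; "position": TCP position; "eef_rot": TCP orientation; "wrist_force": force on the tool from outside, world axes, zero at the start; "moment": the same for the moment, N m; "gripper_width": opening from 0.0 (shut) to 1.0 (fully open); "grasp_force": force on a finger pad.
Only numpy, scipy, OpenCV 4.12 (cv2) and the standard library are available. Lean on these libraries where they do the work, as an engineer would, in place of code of your own. Each camera call takes 0.05 s, during which the arm holds its last target. There are 200 camera calls.

## Working session

There is one attempt and no reset: what is moved stays moved. The work goes in short steps, Python scripts to look and compute and a tool call to move; the robot and the scene stay as the last step left them, time stands still between calls to the robot, and variables do not carry over. Pictures are saved under pics/ and viewed, at most 16 in all, crops included, and the job is handed in when it is done.

Besides the shell and the picture viewer there is one more tool, called after "Emit:" by a JSON object that holds its "api" and its "payload", one argument or row to a line. drive_tool: Moves the arm, as the interface text tells. Scaled input: -1 to 1 covers 0.1 m each way for a shift and 180 degrees each way for a turn. Its arguments: {"type":"object","properties":{"delta_pos":{"type":"array","items":{"type":"array","items":{"type":"number","minimum":-1,"maximum":1}}},"angular":{"type":"array","items":{"type":"array","items":{"type":"number","minimum":-1,"maximum":1}}},"gripper":{"type":"array","items":{"type":"number"}},"grip_force":{"type":"number"}},"required":["delta_pos","angular","gripper"]}

```bash
ls; mkdir -p pics
python3 - <<'E'
from cell import arm, optics, job
import cv2, numpy as np
s=arm.get_state(); print({k:np.round(v,3) for k,v in s.items()})
for n in("top","side"):
    c=optics.get_calibration(n); print(n,np.round(c["K"],1).tolist(),np.round(c["extrinsics"],3).tolist())
    p,d=optics.camera(n); cv2.imwrite(f"pics/{n}0.png",p); np.save(f"pics/{n}0d.npy",d); print(d.min(),d.max())
E
```

```text
pics
{'time_s': np.float64(0.0), 'joints': array([-1.567,  0.105,  0.096,  1.564,  0.   ,  1.353]), 'joint_vel': array([-0.002,  0.001,  0.001,  0.001,  0.   , -0.   ]), 'effort': array([ 0.0000e+00, -5.5693e+01,  5.0365e+01,  1.7000e-02, -0.0000e+00,
        0.0000e+00]), 'position': array([ 131.981, -584.984,  230.519]), 'eef_rot': array([-0.001,  0.994,  0.111,  0.   ]), 'wrist_force': array([ 0.24 ,  1.146, -0.437]), 'moment': array([ 0.041, -0.   , -0.041]), 'grasp_force': np.float64(0.0), 'gripper_width': np.float64(1.002)}
top [[576.9, 0.0, 306.9], [0.0, 576.9, 236.5], [0.0, 0.0, 1.0]] [[-0.021, -1.0, 0.004, -197.422], [-0.989, 0.02, -0.145, 526.556], [0.144, -0.007, -0.989, 1545.041], [0.0, 0.0, 0.0, 1.0]]
0.0 2561.277
side [[606.1, 0.0, 327.9], [0.0, 606.1, 229.8], [0.0, 0.0, 1.0]] [[-0.705, -0.709, 0.004, 223.576], [-0.511, 0.503, -0.697, 409.53], [0.492, -0.493, -0.718, 1578.516], [0.0, 0.0, 0.0, 1.0]]
0.0 3999.8953
```

View pics/top0.png

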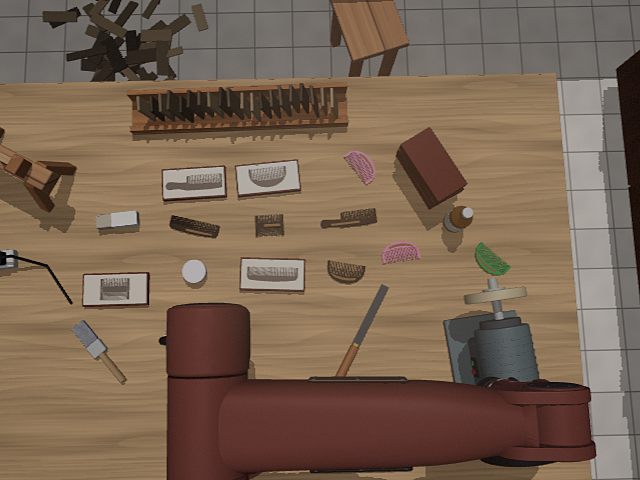

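View pics/side0.png

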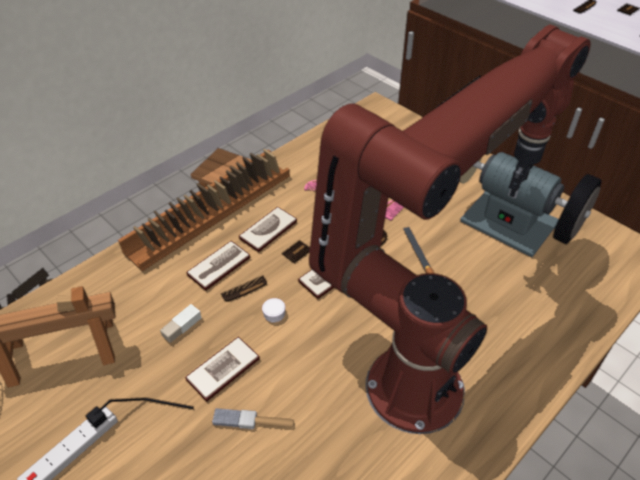

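The picture shows the combs (dark horn) at: straight (194,226), double (269,225), handled (349,218), crescent (346,270). The beds are at: handled (194,183), crescent (268,178), straight (272,274), double (115,289). The tin is at (193,271) and the bar at (117,220). There are four candidates for crescent_comb: dark (346,270), pink (360,167), pink (401,253) and green (491,259). Only (346,270) is dark horn, so it fits; I'll measure and check it in an enlarged crop.

```bash
cat > h.py <<'E'
import cv2, numpy as np
from cell import arm, optics, job
def to_plane(px, cal, z):
    K,E=np.array(cal["K"]),np.array(cal["extrinsics"]); R,t=E[:3,:3],E[:3,3]
    c=-R.T@t; px=np.atleast_2d(px).astype(float)
    d=(R.T@np.linalg.inv(K)@np.c_[px,np.ones(len(px))].T).T
    return (c+d*((z-c[2])/d[:,2])[:,None])[:,:2]
def rect(pts):
    """min-area rect of world points: centre, long, short, yaw of long axis relative to world +y (x axis of comb)"""
    (c,_,_)=r=cv2.minAreaRect(pts.astype(np.float32)); b=cv2.boxPoints(r)
    e=[b[1]-b[0],b[2]-b[1]]; e.sort(key=np.linalg.norm); l=e[1]; l=l if l[1]>0 else -l
    return np.array(c),np.linalg.norm(e[1]),np.linalg.norm(e[0]),np.arctan2(-l[0],l[1])
def blob(mask,seed_box):
    x0,y0,x1,y1=seed_box; m=np.zeros_like(mask); m[y0:y1,x0:x1]=mask[y0:y1,x0:x1]
    n,l,s,_=cv2.connectedComponentsWithStats(m); k=1+np.argmax(s[1:,4])
    return max(cv2.findContours((l==k).astype(np.uint8),cv2.RETR_EXTERNAL,cv2.CHAIN_APPROX_NONE)[0],key=cv2.contourArea)[:,0]
E
python3 - <<'E'
from h import *
p=cv2.imread("pics/top0.png"); cal=optics.get_calibration("top")
hsv=cv2.cvtColor(p,cv2.COLOR_BGR2HSV)
dark=((hsv[...,2]<105)*255).astype(np.uint8); pale=((hsv[...,1]<50)&(hsv[...,2]>110)).astype(np.uint8)*255
dark=cv2.morphologyEx(dark,cv2.MORPH_CLOSE,np.ones((3,3)))
pale=cv2.morphologyEx(pale,cv2.MORPH_CLOSE,np.ones((5,5)))
for n,b in dict(straight=(162,208,228,242),crescent=(320,255,374,288),handled=(312,202,385,234),double=(248,208,292,242)).items():
    c,l,s,a=rect(to_plane(blob(dark,b),cal,8)); print(n,"comb",np.round(c,1),np.round([l,s],1),round(a,3))
for n,b in dict(straight=(235,252,310,297),crescent=(230,155,305,200),handled=(157,160,231,205),double=(76,267,154,312)).items():
    c,l,s,a=rect(to_plane(blob(pale,b),cal,20)); print(n,"bed",np.round(c,1),np.round([l,s],1),round(a,3))
for n,px in dict(tin=(193,271),bar=(117,220)).items(): print(n,to_plane(px,cal,30).round())
q=cv2.resize(p[145:315,70:390],None,fx=2.5,fy=2.5,interpolation=cv2.INTER_CUBIC); cv2.imwrite("pics/crop0.png",q)
E
```

```text
straight comb [559.  108.7] [139.8  43.4] -0.246
crescent comb [ 422.8 -311.3] [104.   57.2] -0.176
handled comb [ 574.1 -325.6] [156.8  46.9] 0.092
double comb [ 561.7 -102.5] [78.7 59.2] 0.033
straight bed [ 423.2 -109.9] [172.7  81.3] -0.044
crescent bed [ 696.6 -100.9] [172.9  81.1] 0.084
handled bed [685.7 108.2] [172.4  81.1] 0.045
double bed [391.1 321.3] [172.9  81.3] 0.006
tin [[435. 105.]]
bar [[580. 316.]]
```

View pics/crop0.png

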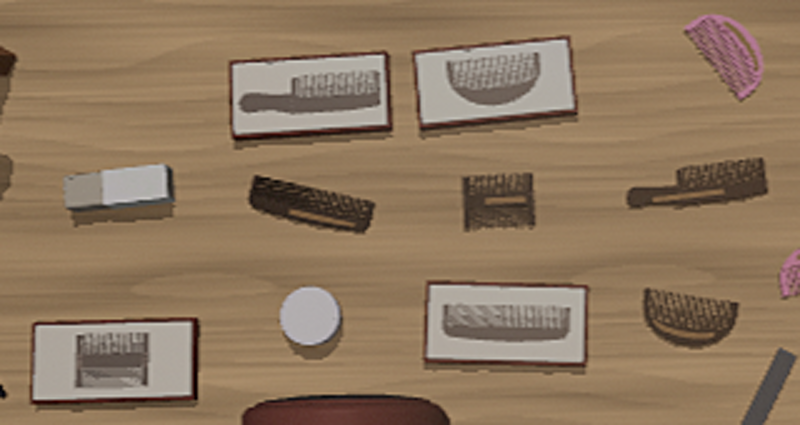

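Crop: all four combs and beds are clear. The dark crescent is at crop (690,316), with its teeth up and its back toward the robot, as on its bed. All measured sizes match the given ones. I'm setting out, turning the tool so that tool x = world y and tool y = world x.

Emit:
{"api": "drive_tool", "payload": {
  "delta_pos": [
    [0.9,-0.82,0],
    [0.9,-0.82,0],
    [0.9,-0.82,0],
    [0.9,-0.82,0],
    [0.9,-0.82,0],
    [0.9,-0.82,0],
    [0.9,-0.82,0],
    [0.9,-0.82,0],
    [0.9,-0.82,0],
    [0.9,-0.82,0],
    [0.9,-0.82,0]
  ],
  "angular": [
    [0,0,-0.429],
    [0,0,-0.429],
    [0,0,-0.429],
    [0,0,-0.429],
    [0,0,-0.429],
    [0,0,-0.429],
    [0,0,-0.429],
    [0,0,-0.429],
    [0,0,-0.429],
    [0,0,-0.429],
    [0,0,-0.429]
  ],
  "gripper": [0,0,0,0,0,0,0,0,0,0,0],
  "grip_force": 30
}}

```text
time_s: 1.2
position: [201.7, -485.4, 231.0]
eef_rot: [-0.0, 0.709, 0.705, 0.0]
wrist_force: [0.5, 0.3, 0.1]
gripper_width: 0.997
grasp_force: 0.0
```

Emit:
{"api": "drive_tool", "payload": {
  "delta_pos": [
    [0.58,0.737,0.2],
    [0.58,0.737,0.2],
    [0.58,0.737,0.2]
  ],
  "angular": [
    [0,0,0],
    [0,0,0],
    [0,0,0]
  ],
  "gripper": [0.12,0.12,0.12]
}}

```text
time_s: 1.5
position: [278.4, -424.2, 210.1]
eef_rot: [-0.001, 0.708, 0.707, 0.001]
wrist_force: [-0.5, -1.0, 0.9]
gripper_width: 0.877
grasp_force: 0.0
```

Emit:
{"api": "drive_tool", "payload": {
  "delta_pos": [
    [0.58,0.737,0.2],
    [0.58,0.737,0.2],
    [0.58,0.737,0.2]
  ],
  "angular": [
    [0,0,0],
    [0,0,0],
    [0,0,0]
  ],
  "gripper": [0.12,0.12,0.12]
}}

```text
time_s: 1.8
position: [351.8, -366.4, 190.1]
eef_rot: [-0.001, 0.707, 0.707, 0.001]
wrist_force: [-1.3, 0.4, -0.0]
gripper_width: 0.881
grasp_force: 0.0
```

Emit:
{"api": "drive_tool", "payload": {
  "delta_pos": [
    [0.58,0.737,0.2],
    [0.58,0.737,0.2],
    [0.58,0.737,0.2],
    [0.58,0.737,0.2]
  ],
  "angular": [
    [0,0,0],
    [0,0,0],
    [0,0,0],
    [0,0,0]
  ],
  "gripper": [0.12,0.12,0.12,0.12]
}}

```text
time_s: 2.2
position: [423.1, -311.7, 171.2]
eef_rot: [-0.0, 0.708, 0.706, -0.0]
wrist_force: [0.3, -0.3, 0.2]
gripper_width: 0.879
grasp_force: 0.0
```

```bash
cat >> h.py <<'E'
def wrist(name, z=8, v=105, save=True):
    """dark blobs of the wrist picture on the plane z"""
    cal=optics.get_calibration("wrist"); p,d=optics.camera("wrist"); cv2.imwrite(f"pics/{name}.png",p)
    s=arm.get_state(); print("tcp",np.round(s["position"],1),"w",round(float(s["gripper_width"]),3))
    m=((cv2.cvtColor(p,cv2.COLOR_BGR2HSV)[...,2]<v)*255).astype(np.uint8)
    m=cv2.morphologyEx(m,cv2.MORPH_CLOSE,np.ones((11,11)))
    for c in cv2.findContours(m,cv2.RETR_EXTERNAL,cv2.CHAIN_APPROX_NONE)[0]:
        if cv2.contourArea(c)<1500: continue
        x,y,w,h=cv2.boundingRect(c); k,l,sh,a=rect(to_plane(c[:,0],cal,z))
        print((x,y,w,h),"centre",k.round(1),"size",round(l,1),round(sh,1),"yaw",round(a,3))
    return p,d,cal
E
python3 -c "
from h import *
p,d,cal=wrist('w1'); print(np.round(cal['extrinsics'],2).tolist())"
```

```text
tcp [ 422.7 -312.4  171.5] w 0.881
(576, 250, 64, 59) centre [ 703. -372.] size 62.8 44.1 yaw -0.97
(289, 166, 74, 116) centre [ 423.4 -310. ] size 106.4 56.0 yaw -0.179
(457, 147, 56, 169) centre [ 572.6 -323.6] size 159.5 49.2 yaw 0.103
(0, 112, 640, 368) centre [ 421.5 -417. ] size 744.4 400.5 yaw 1.571
(604, 0, 36, 81) centre [ 661.3 -165.8] size 55.1 28.0 yaw 0.069
[[1.0, -0.0, -0.0, -424.6], [-0.0, -0.95, 0.3, -317.81], [-0.0, -0.3, -0.95, 228.51], [0.0, 0.0, 0.0, 1.0]]
```

View pics/w1.png

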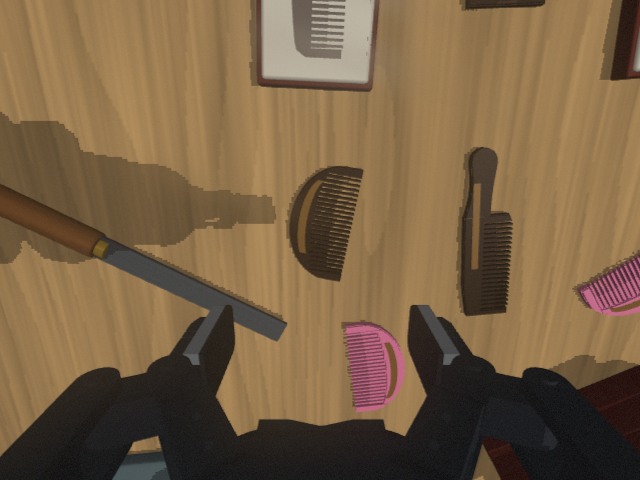

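The wrist view shows the dark crescent at (328,223), measured at (423.4,-310.0) and 106x56, which agrees with the top view. The handled comb is at (487,230) and the file tip at (285,330), clear of the fingers. I'll narrow the fingers, descend, and use the depth image to see where the finger tips really are.

Emit:
{"api": "drive_tool", "payload": {
  "delta_pos": [
    [0.02,0.005,0.95],
    [0.02,0.005,0.95],
    [0.02,0.005,0.95],
    [0.02,0.005,0.95]
  ],
  "angular": [
    [0,0,0.057],
    [0,0,0.057],
    [0,0,0.057],
    [0,0,0.057]
  ],
  "gripper": [0.24,0.24,0.24,0.24]
}}

```text
time_s: 2.65
position: [422.7, -310.7, 77.3]
eef_rot: [-0.0, 0.768, 0.64, -0.0]
wrist_force: [0.1, -0.6, 1.2]
gripper_width: 0.76
grasp_force: 0.0
```

```bash
cat >> h.py <<'E'
def tips(name):
    cal=optics.get_calibration("wrist"); s=arm.get_state(); p,d=optics.camera("wrist"); cv2.imwrite(f"pics/{name}.png",p)
    E,K=np.array(cal["extrinsics"]),np.array(cal["K"]); v,u=np.mgrid[0:480,0:640]
    X=np.stack([(u-K[0,2])/K[0,0]*d,(v-K[1,2])/K[1,1]*d,d],-1); W=(X-E[:3,3])@E[:3,:3]
    W=W-s["position"]; q=s["eef_rot"]
    from scipy.spatial.transform import Rotation as R
    T=W@R.from_quat(np.r_[q[1:],q[0]]).as_matrix()   # tool frame
    print("tcp",np.round(s["position"],1),"w",round(float(s["gripper_width"]),3))
    ok=(d>0)&(abs(T[...,0])<13)&(T[...,2]>-40)&(T[...,2]<min(15,s["position"][2]-12))
    for sg in(1,-1):
        k=ok&(sg*T[...,1]>15)&(sg*T[...,1]<75); P=T[k]
        if len(P): print("side",sg,len(P),"tool x",P[:,0].min().round(1),P[:,0].max().round(1),"|y|",abs(P[:,1]).min().round(1),"z max (1,5,20%)",np.percentile(P[:,2],[99,95,80]).round(1))
    return p
E
python3 -c "
from h import *
tips('t1')"
```

```text
tcp [ 422.7 -310.7   77.3] w 0.76
side 1 2290 tool x -11.7 11.9 |y| 32.9 z max (1,5,20%) [ -7.5 -10.8 -17.1]
side -1 2284 tool x -11.6 11.9 |y| 30.9 z max (1,5,20%) [ -7.5 -10.9 -17.2]
```

Tips stand 6.5 mm behind the TCP at this opening, as the linkage geometry predicts (about 4 mm at 56 wide), so the TCP goes to about -2 for the grasp.

Emit:
{"api": "drive_tool", "payload": {
  "delta_pos": [
    [0,0,0.5],
    [0,0,0.7],
    [0,0,0.783],
    [0,0,0.783],
    [0,0,0.783],
    [0,0,0.783],
    [0,0,0.783],
    [0,0,0.783]
  ],
  "angular": [
    [0,0,0],
    [0,0,0],
    [0,0,0],
    [0,0,0],
    [0,0,0],
    [0,0,0],
    [0,0,0],
    [0,0,0]
  ],
  "gripper": [0.24,0.24,0.24,0.24,1,1,1,1],
  "grip_force": 30
}}

```text
time_s: 3.5
position: [424.8, -311.5, 0.8]
eef_rot: [0.002, 0.768, 0.641, -0.0]
wrist_force: [-1.6, 0.6, 7.8]
gripper_width: 0.637
grasp_force: 32.4
```

Emit:
{"api": "drive_tool", "payload": {
  "delta_pos": [
    [0,0,-0.1],
    [0,0,-0.3],
    [0,0,-0.5],
    [0,0,-0.5]
  ],
  "angular": [
    [0,0,0],
    [0,0,0],
    [0,0,0],
    [0,0,0]
  ],
  "gripper": [1,1,1,1]
}}

```text
time_s: 3.9
position: [425.3, -311.8, 52.2]
eef_rot: [0.003, 0.768, 0.641, -0.0]
wrist_force: [-0.1, -0.1, -0.4]
gripper_width: 0.635
grasp_force: 31.8
```

```bash
python3 -c "
from h import *
wrist('g1',z=52)"
```

```text
tcp [ 424.7 -311.2   50.4] w 0.64
(0, 197, 640, 283) centre [ 422.6 -336. ] size 348.7 155.0 yaw 1.385
(536, 107, 90, 263) centre [ 542.1 -302.3] size 121.8 35.5 yaw 0.102
(147, 0, 174, 78) centre [ 412.  -204.4] size 62.7 22.2 yaw 1.1
```

View pics/g1.png

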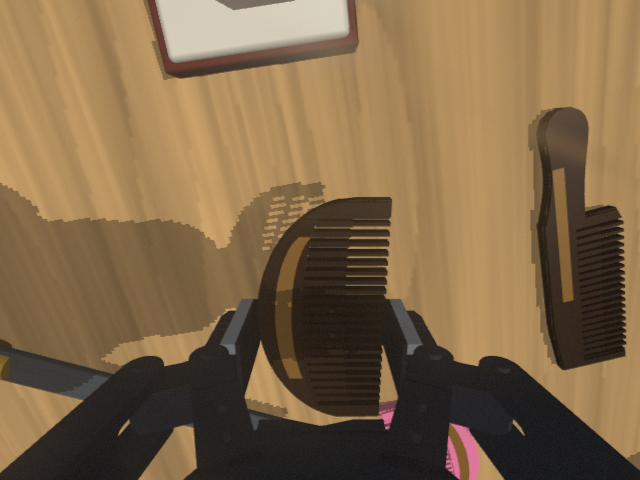

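Crescent is held, centred between the fingers and level, with its teeth toward +x at (385,300). The fingers touched the table lightly at TCP z≈0.8. I'll carry it low to its bed at (697,-101).

Emit:
{"api": "drive_tool", "payload": {
  "delta_pos": [
    [0.28,0.26,0],
    [0.56,0.52,0],
    [0.841,0.773,0],
    [0.841,0.773,0]
  ],
  "angular": [
    [0,0,-0.02],
    [0,0,-0.04],
    [0,0,-0.057],
    [0,0,-0.057]
  ],
  "gripper": [1,1,1,1]
}}

```text
time_s: 4.35
position: [516.9, -238.2, 47.4]
eef_rot: [-0.0, 0.706, 0.709, 0.0]
wrist_force: [-0.4, -0.3, -0.3]
gripper_width: 0.639
grasp_force: 31.9
```

Emit:
{"api": "drive_tool", "payload": {
  "delta_pos": [
    [0.23,0.305,0],
    [0.46,0.61,0],
    [0.69,0.915,0],
    [0.69,0.915,0]
  ],
  "angular": [
    [0,0,0],
    [0,0,0],
    [0,0,0],
    [0,0,0]
  ],
  "gripper": [1,1,1,1]
}}

```text
time_s: 4.75
position: [608.2, -169.5, 47.1]
eef_rot: [-0.0, 0.707, 0.708, 0.0]
wrist_force: [-1.4, -0.2, -1.2]
gripper_width: 0.639
grasp_force: 32.0
```

Emit:
{"api": "drive_tool", "payload": {
  "delta_pos": [
    [0.23,0.305,0],
    [0.46,0.61,0],
    [0.69,0.915,0],
    [0.69,0.915,0],
    [0.69,0.915,0]
  ],
  "angular": [
    [0,0,0],
    [0,0,-0.014],
    [0,0,-0.027],
    [0,0,-0.027],
    [0,0,-0.027]
  ],
  "gripper": [1,1,1,1,1]
}}

```text
time_s: 5.25
position: [697.3, -103.2, 46.9]
eef_rot: [-0.001, 0.677, 0.736, -0.001]
wrist_force: [-0.4, 1.2, -0.7]
gripper_width: 0.638
grasp_force: 32.1
```

```bash
cat >> h.py <<'E'
def pad(name,box=None):
    cal=optics.get_calibration("wrist"); p,d=optics.camera("wrist"); cv2.imwrite(f"pics/{name}.png",p)
    s=arm.get_state(); print("tcp",np.round(s["position"],1),"w",round(float(s["gripper_width"]),3),"F",np.round(s["wrist_force"],1))
    return p,d,cal
E
python3 -c "
from h import *
pad('p1')"
```

```text
tcp [ 697.  -103.8   47.3] w 0.634 F [ 0.  -0.6 -0.6]
```

View pics/p1.png

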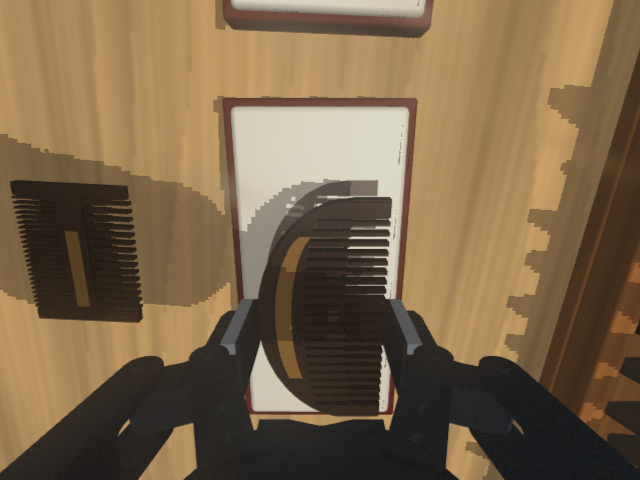

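The crescent hangs over its pad. The pad's far edge runs from (231,104) to (412,106) and its near edge from (248,412) to (393,412). I'll check the pad's centre from those.

```bash
python3 -c "
from h import *
c=optics.get_calibration('wrist')
q=to_plane([(227,100),(415,101),(247,414),(394,414)],c,20);print(q.round(1));print('mid',q.mean(0).round(1), 'len',np.linalg.norm(q[:2].mean(0)-q[2:].mean(0)))
k=to_plane([(260,305),(391,200),(390,300),(380,414)],c,52);print(k.round(1))
s=arm.get_state();print(s['position'])"
```

```text
[[ 648.3  -15.6]
 [ 732.7   -9. ]
 [ 660.6 -190.4]
 [ 748.8 -182.9]]
mid [697.6 -99.5] len 174.91221794744743
[[ 671.1  -99.8]
 [ 721.5  -49.2]
 [ 727.4  -92.6]
 [ 731.3 -154. ]]
[ 696.97627941 -103.79493965   47.25640534]
```

Emit:
{"api": "drive_tool", "payload": {
  "delta_pos": [
    [0.02,0,0.1],
    [0.02,0,0.18],
    [0.02,0,0.23],
    [0.02,0,0.255],
    [0.02,0,0.265],
    [0.02,0,0.265]
  ],
  "angular": [
    [0,0,0],
    [0,0,0],
    [0,0,0],
    [0,0,0],
    [0,0,0],
    [0,0,0]
  ],
  "gripper": [1,1,1,1,1,1]
}}

```text
time_s: 5.9
position: [697.7, -101.3, 21.5]
eef_rot: [0.0, 0.677, 0.736, -0.0]
wrist_force: [0.3, 0.3, 0.3]
gripper_width: 0.638
grasp_force: 32.1
```

Emit:
{"api": "drive_tool", "payload": {
  "delta_pos": [
    [0,0,0.006],
    [0,0,0.012],
    [0,0,0.012]
  ],
  "angular": [
    [0,0,0],
    [0,0,0],
    [0,0,0]
  ],
  "gripper": [1,1,1]
}}

```text
time_s: 6.2
position: [698.0, -101.3, 20.9]
eef_rot: [0.0, 0.677, 0.736, 0.0]
wrist_force: [-0.8, 0.2, 2.6]
gripper_width: 0.642
grasp_force: 32.4
```

Emit:
{"api": "drive_tool", "payload": {
  "delta_pos": [
    [0,0,0],
    [0,0,0],
    [0,0,0],
    [0,0,-0.1],
    [0,0,-0.4],
    [0,0,-0.9],
    [0,0,-0.9]
  ],
  "angular": [
    [0,0,0],
    [0,0,0],
    [0,0,0],
    [0,0,0],
    [0,0,0.014],
    [0,0,0.027],
    [0,0,0.027]
  ],
  "gripper": [0.25,0.2,0.2,0.2,0.2,0.2,0.2]
}}

```text
time_s: 6.9
position: [701.5, -102.4, 119.5]
eef_rot: [0.005, 0.708, 0.706, 0.003]
wrist_force: [1.4, -1.2, 1.8]
gripper_width: 0.797
grasp_force: 0.0
```

```bash
python3 -c "
from h import *
wrist('r1',z=28)"
```

```text
tcp [ 700.5 -102.1  116.2] w 0.798
(84, 173, 100, 117) centre [575.4 -90.5] size 82.6 57.7 yaw 0.03
(273, 167, 85, 145) centre [698.5 -99.8] size 106.5 55.8 yaw 0.084
(0, 167, 52, 194) centre [ 491.7 -122.9] size 151.5 34.7 yaw -0.275
(232, 105, 145, 245) centre [697.2 -95.9] size 171.0 85.6 yaw 0.082
(0, 0, 640, 480) centre [ 708.4 -134.5] size 572.1 370.4 yaw 1.555
```

View pics/r1.png

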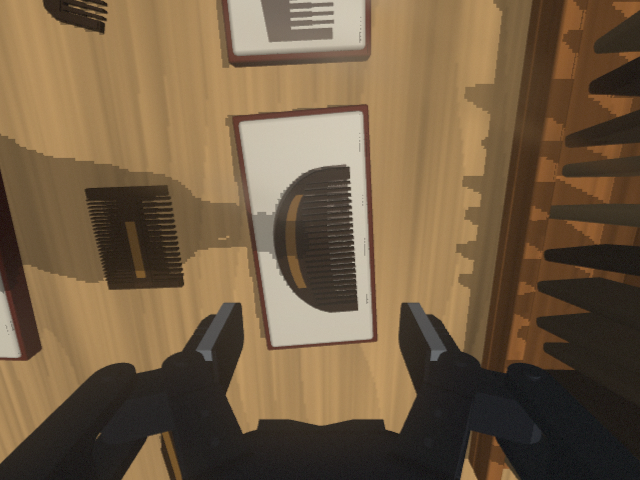

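Crescent lies on its bed: centre (698.5,-99.8) against the pad's (697.3,-99.5), at the same yaw. Next is the handled comb.

Emit:
{"api": "drive_tool", "payload": {
  "delta_pos": [
    [-0.37,-0.209,0],
    [-0.74,-0.418,0],
    [-0.74,-0.418,0]
  ],
  "angular": [
    [0,0,0],
    [0,0,0],
    [0,0,0]
  ],
  "gripper": [0.35,0.35,0.35]
}}

```text
time_s: 7.25
position: [653.7, -179.1, 110.1]
eef_rot: [-0.0, 0.709, 0.705, -0.001]
wrist_force: [0.1, 0.4, 0.9]
gripper_width: 0.651
grasp_force: 0.0
```

Emit:
{"api": "drive_tool", "payload": {
  "delta_pos": [
    [-0.37,-0.209,0],
    [-0.74,-0.418,0],
    [-0.74,-0.418,0]
  ],
  "angular": [
    [0,0,0],
    [0,0,0],
    [0,0,0]
  ],
  "gripper": [0.35,0.35,0.35]
}}

```text
time_s: 7.55
position: [611.8, -253.0, 110.1]
eef_rot: [0.0, 0.709, 0.705, -0.001]
wrist_force: [0.3, -0.1, -0.5]
gripper_width: 0.651
grasp_force: 0.0
```

Emit:
{"api": "drive_tool", "payload": {
  "delta_pos": [
    [-0.37,-0.209,0],
    [-0.74,-0.418,0],
    [-0.74,-0.418,0],
    [-0.74,-0.418,0]
  ],
  "angular": [
    [0,0,0],
    [0,0,-0.02],
    [0,0,-0.032],
    [0,0,-0.032]
  ],
  "gripper": [0.35,0.35,0.35,0.35]
}}

```text
time_s: 7.95
position: [571.6, -323.5, 110.1]
eef_rot: [-0.0, 0.671, 0.741, 0.0]
wrist_force: [0.7, -0.4, 0.2]
gripper_width: 0.65
grasp_force: 0.0
```

```bash
python3 -c "
from h import *
wrist('h1',z=8)
tips('h2')"
```

```text
tcp [ 572.1 -322.7  110.1] w 0.652
(0, 299, 640, 181) centre [ 584.5 -459.3] size 595.3 185.0 yaw -1.472
(0, 286, 80, 65) centre [ 356.4 -404.4] size 64.2 34.6 yaw 1.107
(440, 257, 134, 85) centre [ 721.  -359.8] size 105.6 40.5 yaw -0.987
(97, 142, 136, 117) centre [ 461.5 -305.2] size 92.4 78.5 yaw 1.568
(276, 132, 81, 208) centre [ 572.  -325.6] size 161.2 56.8 yaw 0.301
(0, 89, 31, 173) centre [ 355.1 -297.7] size 118.3 20.9 yaw -0.121
(475, 0, 165, 66) centre [ 706.2 -173.4] size 102.5 34.1 yaw -1.491
(0, 0, 171, 44) centre [ 417.1 -195.5] size 103.4 22.9 yaw -1.473
tcp [ 572.1 -322.7  110.1] w 0.652
side 1 2205 tool x -12.1 11.7 |y| 28.4 z max (1,5,20%) [ -5.7  -8.8 -15.7]
side -1 2200 tool x -12.0 11.6 |y| 26.3 z max (1,5,20%) [ -5.6  -9.  -15.6]
```

```bash
python3 -c "
from h import *
cal=optics.get_calibration('wrist'); p=cv2.imread('pics/h1.png')
m=((cv2.cvtColor(p,cv2.COLOR_BGR2HSV)[...,2]<80)*255).astype(np.uint8); m=cv2.morphologyEx(m,cv2.MORPH_CLOSE,np.ones((11,11)))
c=blob(m,(265,120,375,350)); w=to_plane(c,cal,8)
for a in (.05,.08,.1,.12,.15):
    ex=np.array([-np.sin(a),np.cos(a)]);ey=np.array([-np.cos(a),-np.sin(a)])
    u,v=w@ex,w@ey; C=ex*(u.max()+u.min())/2+ey*(v.max()+v.min())/2
    print(a,C.round(1),np.ptp(u).round(1),np.ptp(v).round(1))
cv2.imwrite('pics/h1c.png',cv2.resize(p[120:350,240:400],None,fx=2.5,fy=2.5))
"
```

```text
0.05 [ 578.2 -322.7] 158.3 47.0
0.08 [ 577.5 -322.4] 158.2 44.7
0.1 [ 576.9 -322.2] 158.0 43.5
0.12 [ 576.6 -322.3] 158.3 43.9
0.15 [ 576.  -322.4] 158.7 45.5
```

View pics/h1c.png

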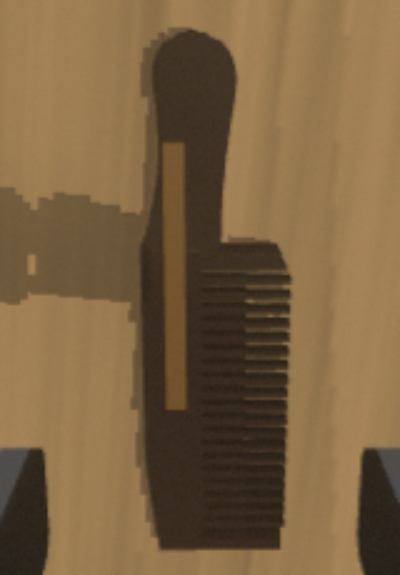

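The crop shows the handled comb with its handle toward +y and teeth toward +x. A shadow had biased the first value, so with a stricter threshold the centre is (576.9,-322.2), yaw 0.10, 158x43.5. I'll correct by +5 mm in x and grasp.

Emit:
{"api": "drive_tool", "payload": {
  "delta_pos": [
    [0.003,0.048,0.4],
    [0.003,0.048,0.7],
    [0.003,0.048,0.7],
    [0.003,0.048,0.7]
  ],
  "angular": [
    [0,0,0],
    [0,0,0],
    [0,0,0],
    [0,0,0]
  ],
  "gripper": [0.35,0.35,0.35,0.35]
}}

```text
time_s: 8.45
position: [577.0, -321.2, 40.6]
eef_rot: [-0.0, 0.671, 0.742, 0.0]
wrist_force: [-0.4, 0.5, 1.2]
gripper_width: 0.648
grasp_force: 0.0
```

Emit:
{"api": "drive_tool", "payload": {
  "delta_pos": [
    [0,0,0.25],
    [0,0,0.35],
    [0,0,0.4],
    [0,0,0.4],
    [0,0,0.4],
    [0,0,0.4],
    [0,0,0.4]
  ],
  "angular": [
    [0,0,0],
    [0,0,0],
    [0,0,0],
    [0,0,0],
    [0,0,0],
    [0,0,0],
    [0,0,0]
  ],
  "gripper": [0.35,0.35,0.35,0.35,1,1,1]
}}

```text
time_s: 9.15
position: [577.5, -322.9, 1.8]
eef_rot: [0.001, 0.671, 0.741, 0.0]
wrist_force: [-0.7, 0.7, 6.5]
gripper_width: 0.499
grasp_force: 31.1
```

Emit:
{"api": "drive_tool", "payload": {
  "delta_pos": [
    [0,0,0],
    [0,0,-0.1],
    [0,0,-0.3],
    [0,0,-0.5],
    [0,0,-0.5],
    [0,0,-0.5]
  ],
  "angular": [
    [0,0,0],
    [0,0,0],
    [0,0,0],
    [0,0,0.018],
    [0,0,0.032],
    [0,0,0.032]
  ],
  "gripper": [1,1,1,1,1,1]
}}

```text
time_s: 9.75
position: [577.2, -322.7, 51.7]
eef_rot: [0.001, 0.708, 0.706, 0.0]
wrist_force: [-0.0, -0.9, -1.2]
gripper_width: 0.501
grasp_force: 30.6
```

```bash
python3 -c "
from h import *
pad('g2')"
```

```text
tcp [ 576.8 -322.3   50.8] w 0.5 F [-0.1  0.1 -0.4]
```

View pics/g2.png

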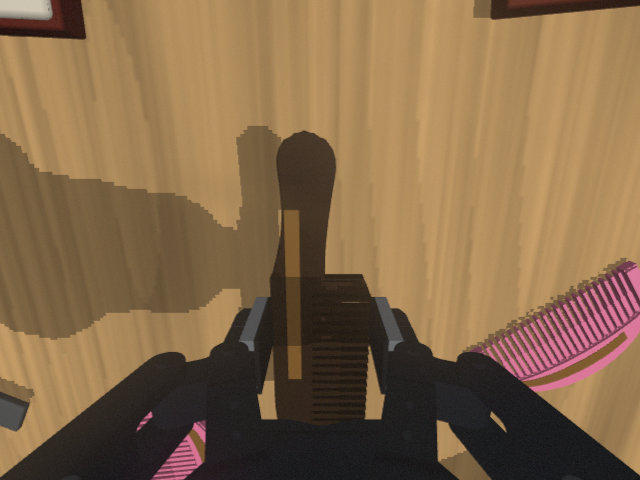

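Handled comb is held level and centred. Carrying it to its bed at (686,108).

Emit:
{"api": "drive_tool", "payload": {
  "delta_pos": [
    [0.3,0.07,0],
    [0.6,0.14,0],
    [0.862,0.218,0]
  ],
  "angular": [
    [0,0,0],
    [0,0,0],
    [0,0,0]
  ],
  "gripper": [1,1,1]
}}

```text
time_s: 10.1
position: [598.2, -234.6, 49.6]
eef_rot: [-0.001, 0.707, 0.707, -0.0]
wrist_force: [0.3, -0.7, -0.1]
gripper_width: 0.498
grasp_force: 30.6
```

Emit:
{"api": "drive_tool", "payload": {
  "delta_pos": [
    [0.4,0.1,0],
    [0.862,0.218,0],
    [0.862,0.218,0]
  ],
  "angular": [
    [0,0,0],
    [0,0,0],
    [0,0,0]
  ],
  "gripper": [1,1,1]
}}

```text
time_s: 10.4
position: [620.8, -144.4, 49.6]
eef_rot: [-0.001, 0.705, 0.709, 0.0]
wrist_force: [0.7, -0.8, -0.3]
gripper_width: 0.499
grasp_force: 30.6
```

Emit:
{"api": "drive_tool", "payload": {
  "delta_pos": [
    [0.4,0.1,0],
    [0.862,0.218,0],
    [0.862,0.218,0]
  ],
  "angular": [
    [0,0,0],
    [0,0,0],
    [0,0,0]
  ],
  "gripper": [1,1,1]
}}

```text
time_s: 10.7
position: [642.6, -59.0, 49.7]
eef_rot: [-0.001, 0.705, 0.709, 0.0]
wrist_force: [-0.2, -1.1, -0.7]
gripper_width: 0.502
grasp_force: 30.6
```

Emit:
{"api": "drive_tool", "payload": {
  "delta_pos": [
    [0.4,0.1,0],
    [0.862,0.218,0],
    [0.862,0.218,0]
  ],
  "angular": [
    [0,0,0],
    [0,0,0],
    [0,0,0]
  ],
  "gripper": [1,1,1]
}}

```text
time_s: 11.0
position: [664.6, 26.7, 49.8]
eef_rot: [-0.001, 0.706, 0.709, 0.0]
wrist_force: [0.0, -0.2, -1.0]
gripper_width: 0.498
grasp_force: 30.7
```

Emit:
{"api": "drive_tool", "payload": {
  "delta_pos": [
    [0.3,0.07,0],
    [0.6,0.14,0],
    [0.862,0.218,0],
    [0.862,0.218,0],
    [0.862,0.218,0]
  ],
  "angular": [
    [0,0,0],
    [0,0,-0.01],
    [0,0,-0.0143],
    [0,0,-0.0143],
    [0,0,-0.0143]
  ],
  "gripper": [1,1,1,1,1]
}}

```text
time_s: 11.5
position: [686.0, 108.0, 49.7]
eef_rot: [-0.0, 0.691, 0.723, -0.001]
wrist_force: [0.5, -0.1, -0.9]
gripper_width: 0.499
grasp_force: 30.7
```

```bash
python3 -c "
from h import *
pad('p2')"
```

```text
tcp [686.  107.5  49.8] w 0.502 F [ 1.1 -0.4 -0.6]
```

View pics/p2.png

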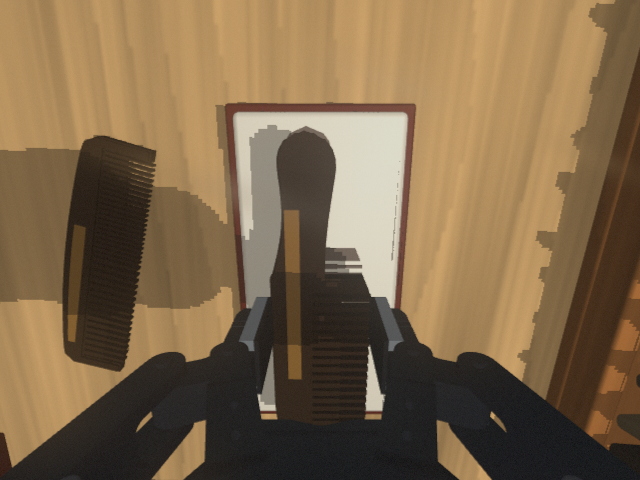

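Comb is over its bed, and the pad's far edge runs from (227,105) to (415,105), which puts the centre within about 2 mm. Lowering.

Emit:
{"api": "drive_tool", "payload": {
  "delta_pos": [
    [0.015,0,0.12],
    [0.015,0,0.2],
    [0.015,0,0.25],
    [0.015,0,0.27],
    [0.015,0,0.28],
    [0.015,0,0.286],
    [0.015,0,0.286]
  ],
  "angular": [
    [0,0,0],
    [0,0,0],
    [0,0,0],
    [0,0,0],
    [0,0,0],
    [0,0,0],
    [0,0,0]
  ],
  "gripper": [1,1,1,1,1,1,1]
}}

```text
time_s: 12.25
position: [686.5, 110.1, 21.9]
eef_rot: [0.0, 0.691, 0.722, 0.0]
wrist_force: [0.2, 0.5, -1.0]
gripper_width: 0.5
grasp_force: 30.7
```

Emit:
{"api": "drive_tool", "payload": {
  "delta_pos": [
    [0,0,0.008],
    [0,0,0.014],
    [0,0,0.014]
  ],
  "angular": [
    [0,0,0],
    [0,0,0],
    [0,0,0]
  ],
  "gripper": [1,1,1]
}}

```text
time_s: 12.55
position: [686.6, 110.1, 21.8]
eef_rot: [0.0, 0.691, 0.722, 0.0]
wrist_force: [-3.8, -0.8, 8.5]
gripper_width: 0.503
grasp_force: 31.5
```

Emit:
{"api": "drive_tool", "payload": {
  "delta_pos": [
    [0,0,-0.005],
    [0,0,-0.005],
    [0,0,-0.005],
    [0,0,-0.1],
    [0,0,-0.4],
    [0,0,-0.8],
    [0,0,-0.9]
  ],
  "angular": [
    [0,0,0],
    [0,0,0],
    [0,0,0],
    [0,0,0],
    [0,0,0.007],
    [0,0,0.0143],
    [0,0,0.0143]
  ],
  "gripper": [0.35,0.35,0.35,0.35,0.35,0.35,0.35]
}}

```text
time_s: 13.25
position: [688.7, 110.1, 116.4]
eef_rot: [0.003, 0.708, 0.706, 0.002]
wrist_force: [1.2, -0.4, 0.7]
gripper_width: 0.652
grasp_force: 0.0
```

```bash
cat >> h.py <<'E'
def comb(name,z,box,yaws,v=80):
    cal=optics.get_calibration('wrist'); p,_=optics.camera('wrist'); cv2.imwrite(f"pics/{name}.png",p)
    print("tcp",np.round(arm.get_state()["position"],1))
    m=((cv2.cvtColor(p,cv2.COLOR_BGR2HSV)[...,2]<v)*255).astype(np.uint8); m=cv2.morphologyEx(m,cv2.MORPH_CLOSE,np.ones((11,11)))
    w=to_plane(blob(m,box),cal,z); print("minrect",*[np.round(i,3) for i in rect(w)])
    for a in yaws:
        ex=np.array([-np.sin(a),np.cos(a)]);ey=np.array([-np.cos(a),-np.sin(a)])
        u,v_=w@ex,w@ey; C=ex*(u.max()+u.min())/2+ey*(v_.max()+v_.min())/2
        print(a,C.round(1),np.ptp(u).round(1),np.ptp(v_).round(1))
E
python3 -c "
from h import *
comb('r2',28,(250,115,370,360),(.02,.045,.07))"
```

```text
tcp [688.8 110.1 116.3]
minrect [687.453 109.105] 158.681 43.123 0.044
0.02 [688. 109.] 158.5 44.5
0.045 [687.4 109.1] 158.7 43.1
0.07 [687. 109.] 159.2 44.3
```

Emit:
{"api": "drive_tool", "payload": {
  "delta_pos": [
    [0,-0.4,0],
    [0,-0.64,0],
    [0,-0.64,0]
  ],
  "angular": [
    [0,0,0],
    [0,0,0],
    [0,0,0]
  ],
  "gripper": [0.35,0.35,0.35]
}}

```text
time_s: 13.6
position: [619.1, 110.6, 108.9]
eef_rot: [-0.001, 0.707, 0.707, -0.001]
wrist_force: [-0.7, -0.8, 0.2]
gripper_width: 0.652
grasp_force: 0.0
```

Emit:
{"api": "drive_tool", "payload": {
  "delta_pos": [
    [0,-0.4,0],
    [0,-0.63,0],
    [0,-0.63,0],
    [0,-0.63,0]
  ],
  "angular": [
    [0,0,0.04],
    [0,0,0.0783],
    [0,0,0.0783],
    [0,0,0.0783]
  ],
  "gripper": [0.38,0.38,0.38,0.38]
}}

```text
time_s: 14.0
position: [559.9, 110.2, 110.4]
eef_rot: [0.0, 0.788, 0.615, 0.0]
wrist_force: [0.2, 0.1, 0.4]
gripper_width: 0.624
grasp_force: 0.0
```

```bash
python3 -c "
from h import *
comb('s1',8,(240,110,400,360),(-.22,-.25))"
```

```text
tcp [560.3 110.1 110.5]
minrect [561.804 110.558] 138.324 39.188 -0.245
-0.22 [562.4 110.4] 138.8 40.7
-0.25 [561.9 110.6] 138.4 39.4
```

View pics/s1.png

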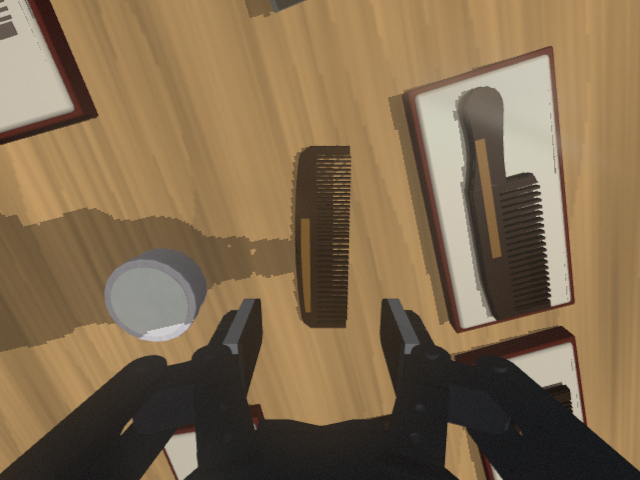

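The view shows the handled comb well placed on its bed, at (687.4,109.1) and yaw 0.044. The straight comb is at pixels (322,237), i.e. (561.8,110.6), 138x39, and the tin at (155,295) is well clear. Grasping the straight comb.

Emit:
{"api": "drive_tool", "payload": {
  "delta_pos": [
    [0.008,0.016,0.4],
    [0.008,0.016,0.7],
    [0.008,0.016,0.7],
    [0.008,0.016,0.7]
  ],
  "angular": [
    [0,0,0],
    [0,0,0],
    [0,0,0],
    [0,0,0]
  ],
  "gripper": [0.38,0.38,0.38,0.38]
}}

```text
time_s: 14.45
position: [561.4, 110.5, 40.6]
eef_rot: [-0.0, 0.789, 0.615, -0.0]
wrist_force: [0.3, 1.2, 1.0]
gripper_width: 0.614
grasp_force: 0.0
```

Emit:
{"api": "drive_tool", "payload": {
  "delta_pos": [
    [0,0,0.25],
    [0,0,0.35],
    [0,0,0.4],
    [0,0,0.4],
    [0,0,0.4],
    [0,0,0.4],
    [0,0,0.4]
  ],
  "angular": [
    [0,0,0],
    [0,0,0],
    [0,0,0],
    [0,0,0],
    [0,0,0],
    [0,0,0],
    [0,0,0]
  ],
  "gripper": [0.38,0.38,0.38,0.38,1,1,1]
}}

```text
time_s: 15.15
position: [562.0, 110.6, 1.6]
eef_rot: [0.001, 0.789, 0.615, 0.001]
wrist_force: [-0.9, 0.1, 6.8]
gripper_width: 0.455
grasp_force: 30.8
```

Emit:
{"api": "drive_tool", "payload": {
  "delta_pos": [
    [0,0,0],
    [0,0,-0.1],
    [0,0,-0.3],
    [0,0,-0.5],
    [0,0,-0.5],
    [0,0,-0.5]
  ],
  "angular": [
    [0,0,0],
    [0,0,0],
    [0,0,-0.02],
    [0,0,-0.05],
    [0,0,-0.0783],
    [0,0,-0.0783]
  ],
  "gripper": [1,1,1,1,1,1]
}}

```text
time_s: 15.75
position: [561.6, 110.6, 51.6]
eef_rot: [0.001, 0.707, 0.707, 0.001]
wrist_force: [-0.4, -0.6, -0.0]
gripper_width: 0.456
grasp_force: 30.3
```

Emit:
{"api": "drive_tool", "payload": {
  "delta_pos": [
    [-0.35,-0.2,0],
    [-0.73,-0.459,0],
    [-0.73,-0.459,0]
  ],
  "angular": [
    [0,0,0],
    [0,0,0],
    [0,0,0]
  ],
  "gripper": [1,1,1]
}}

```text
time_s: 16.05
position: [511.8, 35.1, 49.1]
eef_rot: [-0.001, 0.71, 0.705, -0.001]
wrist_force: [-0.2, 1.0, -0.5]
gripper_width: 0.456
grasp_force: 30.4
```

Emit:
{"api": "drive_tool", "payload": {
  "delta_pos": [
    [-0.35,-0.2,0],
    [-0.73,-0.459,0],
    [-0.73,-0.459,0]
  ],
  "angular": [
    [0,0,0],
    [0,0,0],
    [0,0,0]
  ],
  "gripper": [1,1,1]
}}

```text
time_s: 16.35
position: [466.9, -37.9, 49.9]
eef_rot: [-0.0, 0.71, 0.704, -0.001]
wrist_force: [-0.1, 1.4, -0.6]
gripper_width: 0.455
grasp_force: 30.5
```

Emit:
{"api": "drive_tool", "payload": {
  "delta_pos": [
    [-0.3,-0.2,0],
    [-0.6,-0.38,0],
    [-0.73,-0.459,0],
    [-0.73,-0.459,0],
    [-0.73,-0.459,0]
  ],
  "angular": [
    [0,0,0],
    [0,0,0.014],
    [0,0,0.014],
    [0,0,0.014],
    [0,0,0.014]
  ],
  "gripper": [1,1,1,1,1]
}}

```text
time_s: 16.85
position: [423.4, -107.8, 50.4]
eef_rot: [0.0, 0.723, 0.69, 0.0]
wrist_force: [-0.3, -0.3, -0.1]
gripper_width: 0.453
grasp_force: 30.5
```

```bash
python3 -c "
from h import *
pad('p3')"
```

```text
tcp [ 423.5 -107.5   50.3] w 0.458 F [ 0.1  0.1 -0.4]
```

View pics/p3.png

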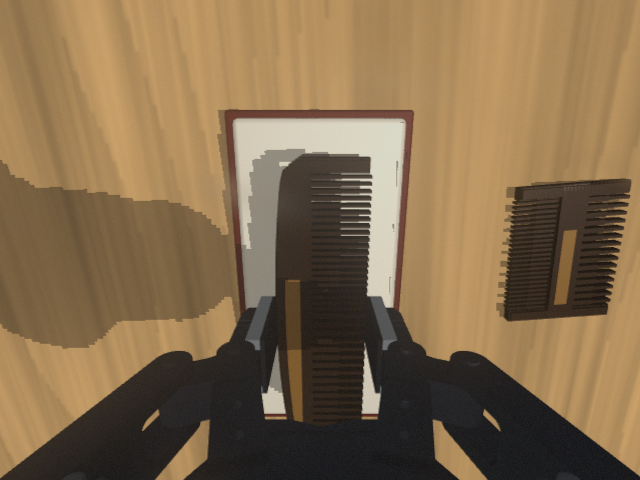

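Straight comb is over its bed, and the pad's far edge from (226,111) to (413,111) puts it within 1-2 mm. Lowering.

Emit:
{"api": "drive_tool", "payload": {
  "delta_pos": [
    [-0.005,0,0.12],
    [-0.005,0,0.2],
    [-0.005,0,0.25],
    [-0.005,0,0.28],
    [-0.005,0,0.29],
    [-0.005,0,0.298],
    [-0.005,0,0.298]
  ],
  "angular": [
    [0,0,0],
    [0,0,0],
    [0,0,0],
    [0,0,0],
    [0,0,0],
    [0,0,0],
    [0,0,0]
  ],
  "gripper": [1,1,1,1,1,1,1]
}}

```text
time_s: 17.6
position: [422.6, -108.0, 21.5]
eef_rot: [-0.001, 0.723, 0.691, -0.0]
wrist_force: [-8.8, 5.7, 16.3]
gripper_width: 0.457
grasp_force: 32.2
```

Emit:
{"api": "drive_tool", "payload": {
  "delta_pos": [
    [0,0,-0.01],
    [0,0,-0.01],
    [0,0,-0.01],
    [0,0,-0.1],
    [0,0,-0.4],
    [0,0,-0.8],
    [0,0,-0.9],
    [0,0,-0.9]
  ],
  "angular": [
    [0,0,0],
    [0,0,0],
    [0,0,0],
    [0,0,0],
    [0,0,-0.007],
    [0,0,-0.014],
    [0,0,-0.014],
    [0,0,-0.014]
  ],
  "gripper": [0.35,0.35,0.35,0.35,0.35,0.35,0.35,0.35]
}}

```text
time_s: 18.4
position: [424.3, -109.5, 112.8]
eef_rot: [0.002, 0.708, 0.707, 0.0]
wrist_force: [-0.7, -0.2, -0.3]
gripper_width: 0.652
grasp_force: 0.0
```

```bash
python3 -c "
from h import *
comb('r3',28,(250,115,370,360),(-.03,-.045))"
```

```text
tcp [ 423.4 -109.   111. ]
minrect [ 423.754 -108.263] 138.48 38.796 -0.042
-0.03 [ 424.1 -108.3] 138.7 39.2
-0.045 [ 423.8 -108.2] 138.4 38.9
```

Emit:
{"api": "drive_tool", "payload": {
  "delta_pos": [
    [0.03,0.4,0],
    [0.03,0.7,0],
    [0.03,0.7,0]
  ],
  "angular": [
    [0,0,0],
    [0,0,0],
    [0,0,0]
  ],
  "gripper": [0.16,0.16,0.16]
}}

```text
time_s: 18.75
position: [494.0, -105.2, 107.8]
eef_rot: [-0.001, 0.707, 0.707, -0.0]
wrist_force: [-0.7, -0.4, -0.2]
gripper_width: 0.84
grasp_force: 0.0
```

Emit:
{"api": "drive_tool", "payload": {
  "delta_pos": [
    [0.03,0.4,0],
    [0.03,0.7,0],
    [0.03,0.7,0],
    [0.03,0.7,0]
  ],
  "angular": [
    [0,0,-0.0105],
    [0,0,-0.0105],
    [0,0,-0.0105],
    [0,0,-0.0105]
  ],
  "gripper": [0.16,0.16,0.16,0.16]
}}

```text
time_s: 19.15
position: [561.8, -102.4, 108.7]
eef_rot: [-0.002, 0.696, 0.718, -0.001]
wrist_force: [-0.1, 0.1, -0.2]
gripper_width: 0.838
grasp_force: 0.0
```

```bash
python3 -c "
from h import *
comb('d1',8,(250,110,390,300),(.03,))"
```

```text
tcp [ 561.7 -102.5  109.2]
minrect [ 562.779 -100.814] 79.194 58.855 0.033
0.03 [ 562.8 -100.8] 79.3 58.9
```

View pics/d1.png

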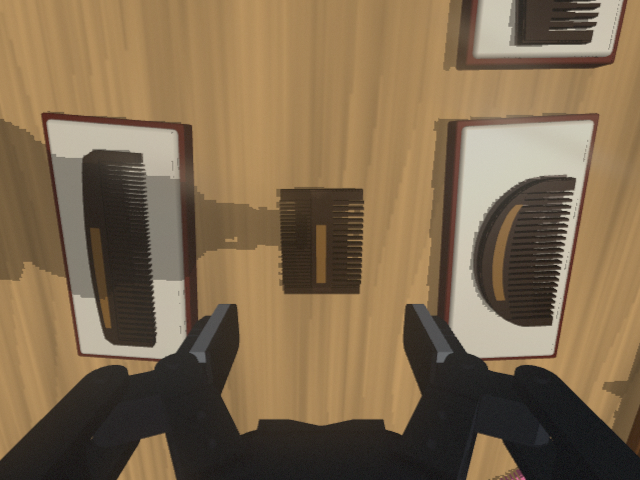

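Straight comb is on its bed at (423.8,-108.2). The double comb is at pixels (321,240), i.e. (562.8,-100.8), 79x59, and both neighbouring boxes clear the fingers. Grasping it.

Emit:
{"api": "drive_tool", "payload": {
  "delta_pos": [
    [0.016,0.01,0.4],
    [0.016,0.01,0.7],
    [0.016,0.01,0.7],
    [0.016,0.01,0.7]
  ],
  "angular": [
    [0,0,0],
    [0,0,0],
    [0,0,0],
    [0,0,0]
  ],
  "gripper": [0.18,0.18,0.18,0.18]
}}

```text
time_s: 19.6
position: [563.0, -101.2, 41.0]
eef_rot: [-0.0, 0.696, 0.718, -0.0]
wrist_force: [0.1, 0.4, -0.3]
gripper_width: 0.824
grasp_force: 0.0
```

Emit:
{"api": "drive_tool", "payload": {
  "delta_pos": [
    [0,0,0.25],
    [0,0,0.35],
    [0,0,0.41],
    [0,0,0.41],
    [0,0,0.41],
    [0,0,0.41],
    [0,0,0.41]
  ],
  "angular": [
    [0,0,0],
    [0,0,0],
    [0,0,0],
    [0,0,0],
    [0,0,0],
    [0,0,0],
    [0,0,0]
  ],
  "gripper": [0.18,0.18,0.18,0.18,1,1,1]
}}

```text
time_s: 20.3
position: [564.7, -101.6, 0.9]
eef_rot: [0.001, 0.696, 0.718, 0.0]
wrist_force: [-2.3, 0.5, 7.3]
gripper_width: 0.681
grasp_force: 32.6
```

Emit:
{"api": "drive_tool", "payload": {
  "delta_pos": [
    [0,0,0],
    [0,0,-0.1],
    [0,0,-0.3],
    [0,0,-0.5],
    [0,0,-0.5],
    [0,0,-0.5]
  ],
  "angular": [
    [0,0,0],
    [0,0,0],
    [0,0,0.0105],
    [0,0,0.0105],
    [0,0,0.0105],
    [0,0,0.0105]
  ],
  "gripper": [1,1,1,1,1,1]
}}

```text
time_s: 20.9
position: [564.4, -101.4, 50.1]
eef_rot: [0.001, 0.708, 0.707, 0.0]
wrist_force: [0.8, 0.1, -0.6]
gripper_width: 0.678
grasp_force: 32.2
```

Emit:
{"api": "drive_tool", "payload": {
  "delta_pos": [
    [0.4,-0.1,-0.05],
    [0.848,-0.343,-0.05],
    [0.848,-0.343,-0.05]
  ],
  "angular": [
    [0,0,0],
    [0,0,0],
    [0,0,0]
  ],
  "gripper": [1,1,1]
}}

```text
time_s: 21.2
position: [526.1, -12.0, 52.5]
eef_rot: [-0.002, 0.706, 0.708, -0.001]
wrist_force: [-0.6, -0.1, -0.1]
gripper_width: 0.681
grasp_force: 32.3
```

Emit:
{"api": "drive_tool", "payload": {
  "delta_pos": [
    [0.4,-0.17,0],
    [0.848,-0.343,0],
    [0.848,-0.343,0]
  ],
  "angular": [
    [0,0,0],
    [0,0,0],
    [0,0,0]
  ],
  "gripper": [1,1,1]
}}

```text
time_s: 21.5
position: [492.8, 72.4, 53.2]
eef_rot: [-0.002, 0.706, 0.708, -0.001]
wrist_force: [-0.2, -0.4, -0.2]
gripper_width: 0.681
grasp_force: 32.4
```

Emit:
{"api": "drive_tool", "payload": {
  "delta_pos": [
    [0.4,-0.17,0],
    [0.848,-0.343,0],
    [0.848,-0.343,0]
  ],
  "angular": [
    [0,0,0],
    [0,0,0],
    [0,0,0]
  ],
  "gripper": [1,1,1]
}}

```text
time_s: 21.8
position: [458.9, 156.9, 53.4]
eef_rot: [-0.001, 0.706, 0.708, -0.0]
wrist_force: [-0.3, -0.5, -0.4]
gripper_width: 0.68
grasp_force: 32.4
```

Emit:
{"api": "drive_tool", "payload": {
  "delta_pos": [
    [0.4,-0.17,0],
    [0.848,-0.343,0],
    [0.848,-0.343,0]
  ],
  "angular": [
    [0,0,0],
    [0,0,0],
    [0,0,0]
  ],
  "gripper": [1,1,1]
}}

```text
time_s: 22.1
position: [425.0, 241.4, 53.7]
eef_rot: [-0.001, 0.706, 0.708, -0.0]
wrist_force: [1.2, -0.9, -1.0]
gripper_width: 0.682
grasp_force: 32.4
```

Emit:
{"api": "drive_tool", "payload": {
  "delta_pos": [
    [0.3,-0.12,0.05],
    [0.6,-0.24,0.05],
    [0.848,-0.343,0.05],
    [0.848,-0.343,0.05],
    [0.848,-0.343,0.05]
  ],
  "angular": [
    [0,0,0],
    [0,0,0],
    [0,0,0],
    [0,0,0],
    [0,0,0]
  ],
  "gripper": [1,1,1,1,1]
}}

```text
time_s: 22.6
position: [393.1, 322.4, 48.7]
eef_rot: [0.0, 0.707, 0.707, -0.001]
wrist_force: [0.2, -0.0, -0.5]
gripper_width: 0.682
grasp_force: 32.4
```

```bash
python3 -c "
from h import *
pad('p4')"
```

```text
tcp [393.4 322.1  48.9] w 0.685 F [-0.1  0.3 -0.5]
```

View pics/p4.png

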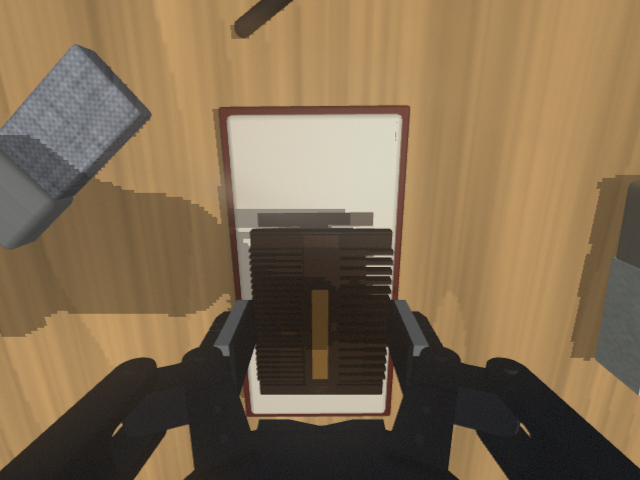

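Double comb is over its bed. The pad's edge from (221,106) to (409,106) calls for about -2 mm in x and +1 mm in y; lowering with that.

Emit:
{"api": "drive_tool", "payload": {
  "delta_pos": [
    [0.01,-0.02,0.12],
    [0.01,-0.02,0.2],
    [0.01,-0.02,0.24],
    [0.01,-0.02,0.265],
    [0.01,-0.02,0.277],
    [0.01,-0.02,0.285],
    [0.01,-0.02,0.285]
  ],
  "angular": [
    [0,0,0],
    [0,0,0],
    [0,0,0],
    [0,0,0],
    [0,0,0],
    [0,0,0],
    [0,0,0]
  ],
  "gripper": [1,1,1,1,1,1,1]
}}

```text
time_s: 23.35
position: [391.2, 324.1, 21.1]
eef_rot: [0.0, 0.708, 0.707, 0.0]
wrist_force: [-0.8, 0.1, -0.1]
gripper_width: 0.682
grasp_force: 32.4
```

Emit:
{"api": "drive_tool", "payload": {
  "delta_pos": [
    [0,0,0.006],
    [0,0,0.012],
    [0,0,0.012]
  ],
  "angular": [
    [0,0,0],
    [0,0,0],
    [0,0,0]
  ],
  "gripper": [1,1,1]
}}

```text
time_s: 23.65
position: [391.3, 324.1, 20.8]
eef_rot: [0.0, 0.707, 0.707, 0.0]
wrist_force: [-3.4, -1.8, 9.2]
gripper_width: 0.683
grasp_force: 33.6
```

Emit:
{"api": "drive_tool", "payload": {
  "delta_pos": [
    [0,0,-0.005],
    [0,0,-0.005],
    [0,0,-0.005],
    [0,0,-0.1],
    [0,0,-0.4],
    [0,0,-0.8],
    [0,0,-1],
    [0,0,-1],
    [0,0,-1]
  ],
  "angular": [
    [0,0,0],
    [0,0,0],
    [0,0,0],
    [0,0,0],
    [0,0,0],
    [0,0,0],
    [0,0,0],
    [0,0,0],
    [0,0,0]
  ],
  "gripper": [0.15,0.15,0.15,0.15,0.15,0.15,0.15,0.15,0.15]
}}

```text
time_s: 24.55
position: [391.2, 324.1, 120.1]
eef_rot: [0.0, 0.708, 0.707, 0.0]
wrist_force: [0.2, -0.3, -0.2]
gripper_width: 0.852
grasp_force: 0.0
```

```bash
python3 -c "
from h import *
comb('r4',28,(255,120,370,340),(.006,))
cal=optics.get_calibration('top');p,_=optics.camera('top');cv2.imwrite('pics/top1.png',p)
for n,px in dict(tin=(193,271),bar=(117,220)).items():
    a=cv2.imread('pics/top0.png')[px[1]-20:px[1]+20,px[0]-28:px[0]+28].astype(int);b=p[px[1]-20:px[1]+20,px[0]-28:px[0]+28].astype(int);print(n,abs(a-b).mean().round(2))
q=cv2.imread('pics/r4.png'); cv2.imwrite('pics/end.png',np.hstack([cv2.resize(p[145:345,70:410],(560,330)),cv2.resize(q[60:390,210:420],(210,330))]))"
```

```text
tcp [390.7 323.8 119.1]
minrect [392.232 324.796] 79.264 59.142 -0.001
0.006 [392.4 324.9] 79.5 59.2
tin 8.17
bar 8.19
```

View pics/end.png

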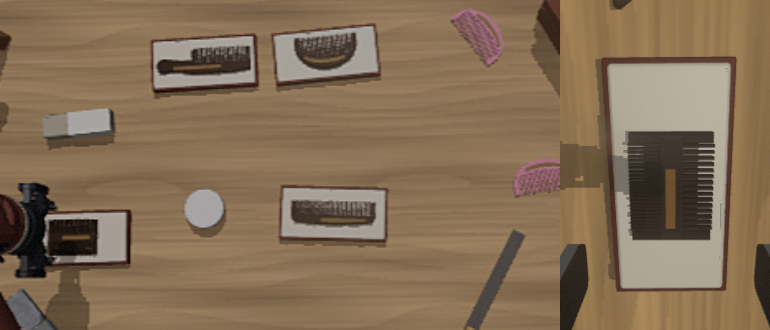

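All four combs lie centred on their own beds, with the teeth the same way round as the beds'. The tin and bar stand in place and the gripper is clear at z 120. Handing in.

```bash
python3 -c "
from cell import job
print(job.finish_job())"
```

```text
the job is handed in; nothing more can be done
None
```

All four combs were set down, not dropped, on their matching beds, within about 3 mm of centre by camera; the tin and bar were not moved, and the job was handed in at about 25 s (no verdict was returned).

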